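# Unlock the parts carousel and hold the square tin at the front

## Task

The parts carousel is locked by a thin plywood stop plate: slide the plate up out of its slot and stand it fully down in the empty outer slot of the same block, letting go of it. Then take the square wooden knob on the middle of the carousel, turn it until the square tin stands at the front pointer, and finish while still gripping the knob and holding the carousel still there. Leave the bowl, the marking gauge and the loose stool leg where they are.

Things in the scene. Friction and masses are not known exactly. Their poses are not given: they have to be found in the camera images.
- carousel_base: Fixed wooden foot: disc 250 mm across, 28 mm high; origin on the bench under its centre. The front pointer, a small tongue with a dark line, sticks out at -x to 155 mm. A slotted block 44 mm wide, 50 mm high runs outward, 128 to 290 mm from the centre, in the direction 108 degrees (1.885 rad) counterclockwise of +x (from above). Its two 64 mm long slots lie in line along it.
- carousel: Turning deck; origin and axis those of the foot, turned about z. Its yaw minus the foot's yaw is 0 with the square tin (at its -x) at the front pointer, and 0.6 to 1.85 at the start, so turn it clockwise from above. Deck 230 mm across, top at 42 mm, five stations 72 degrees apart: the tin, three round jars (44 mm across, tops at 108 mm), one empty, where the plate's nose bars the way.
- turn_knob (a point): Centre of the square wooden knob on the carousel's spindle, 40 x 40 x 40 mm, on the turning axis, 135 mm above the bench (knob from 115 to 155 mm, the highest part). Its sides lie along the x and y axes of body carousel, with which it turns (light friction).
- square_tin (a point): Centre of the underside of the square steel tin (47 x 47 mm, dark lid 50 x 50 mm, top 108 mm above the bench), fixed to the deck 80 mm from the axis; the only square one on the carousel.
- front_station (a point): Point fixed to the foot, at deck height, 80 mm from the axis towards the front pointer: where square_tin shall be.
- stop_plate: Loose upright plywood plate, 8 mm thick (its y), about 80 g. Origin under the centre of its tongue, 60 mm wide (x -30 to 30 mm), 130 mm high; a nose, 50 to 130 mm above the origin, reaches to x = -90 mm over the deck. x points outward along the slotted block. It starts in the inner slot (12 mm wide, 40 mm deep, floor at 10 mm, centred 165 mm from the foot's centre), top edge 140 mm above the bench.
- plate_grip (a point): Middle of the plate's top edge above its centre of mass, 15 mm on the -x side of the tongue's centre and 130 mm above its origin: pinch it here across the 8 mm thickness.
- parking_slot (a point): Centre of the floor of the empty outer slot (64 x 16 mm, 40 mm deep, floor 10 mm above the bench, 245 mm from the foot's centre): where the origin of stop_plate shall be, the plate keeping its direction (x outward).
- bowl: Small black bowl, 96 mm across, 56 mm high, origin under its centre; leave alone.
- gauge: Wooden marking gauge, 55 x 200 x 70 mm, lying on the bench; leave alone.
- leg: Loose turned stool leg, 38 mm thick and 210 mm long, lying on the bench; leave alone.
Not all that is in view belongs to the job. Of the things shaped like the stop_plate, the plywood one is meant.

How it is judged:
By the outcome, as a careful person would: the job done as asked, in the order asked, and still so for the second after the job is handed in, while the arm keeps its last pose, push and grip.
It also fails if it takes over 48 s, if anything falls off the work surface, if the arm or the gripper's body presses on something with over 40 N, if the wrist force passes 120 N, or if a joint passes its speed limit or range.

## Robot

A 6-joint arm with a two-finger parallel gripper is mounted at the origin on a cart in front of the work surface, level with it; the furniture and walls round the work are solid. World frame = base frame: x ahead of the robot, y to its left, z up, the work surface at z = 0. Lengths are in m, angles in rad, forces in N, time in s.
With the tool pointing down it reaches from about 0.275 to 0.725 m from the base axis. Payload 15.9 kg.
Tool frame: the origin (TCP) lies midway between the tips of the shut fingers; the grasp point (between the pads) lies 19 mm behind it; z points along the fingers, y is the line along which they close (so a half turn about z gives the same grasp; the last joint's range is limited). The gripper opens to 85 mm and grips with 20 to 120 N. Pads are 22 mm wide; open, the fingers measure 114 mm over their backs; the gripper's body (76 mm by 85 mm) begins 54 mm behind the grasp point. The pads swing forward as they close: fully open they stand 13 mm farther back than shut.
Start: joints at [1.111, 0.213, -0.034, 1.323, 0, 1.571], TCP at [0.222, 0.448, 0.231] pointing down, gripper open.
Joint ranges: [-2.98, 2.98], [-0.74, 1.72], [-1.14, 1.35], [-2.1, 2.04], [-1.57, 1.44], [-3.14, 3.14]. Speed limits (rad/s): [1.89, 1.89, 2.39, 2.57, 3.14, 3.14].

## Interface

Orientations are given as a unit quaternion [x, y, z, w].
In Python, from bench import arm gives the robot as it stands.
- The arm moves only by the tool step_arm, never from a script. Its argument "rows" is one flat list of numbers, 5 for each row, row after row: the closure, from 0 (fully open) to 1 (shut), then the shift along the tool's x, y, z in cm, then the turn about the tool's z in rad. A call has exactly 8 rows; each row shifts and turns the commanded pose from where the row before left it, along the tool's axes as they then stand; what a row does not reach is not made up. A row lasts 1/10 s, in which the tool goes at most 50 mm and 8.59 degrees, less where a joint would pass 70% of its speed; a pose out of reach is approached as far as the arm can. A call is refused whole if a number of a shift passes 5 or a number of a turn 0.15, either way. A call with a gripper value outside its range is refused whole. The fingers move at their own pace and stop on an object; "grip_force" is the grip in N (left out, the last holds). Time passes only in rows, so rows that do not move let the fingers close, or fill a call up. It gives the time, the measured TCP pose, the force, the opening and the grip force at its end, in the units of the state.
- arm.read_state(): the state, without advancing time (a new reading comes with each control period).
- arm.snapshot(name): name is "side" or "top"; returns the picture (420x560x3 uint8, blue, green, red); there is no depth.
- arm.camera_params(name): a dict with "K" (3x3 intrinsics, pixels), "rvec" (rotation vector, rad) and "tvec" (3), from world to camera coordinates, as OpenCV has them. Camera axes: x right, y down, z forward; pixel columns grow to the right and rows downward; lengths in m; the calibration is good to about 2 mm. A picture is of the moment at which its call begins. camera_params takes no time and is no camera call.
- arm.finish_job(): hands the job in; it is judged then, once.
Trained networks look in the newest picture that a camera, given by its name, has taken for a name from the list of things; names that differ only in an ending like _2 or _b are one class to them, and where a whole thing is asked for, a point or a joint stands for the part that bears it (a point fixed in the world has none). Each returns a list of dicts, best first, with "conf" (0 to 1); they miss things now and then, are a little off and sometimes report something else, mostly with a low value. They report only what shows in the picture. A call takes as long as a camera call. They do not tell look-alikes from the thing itself.
- arm.recognise(camera, query): "centre" ([x, y, z] in m, in world coordinates, good to about 4 mm: the middle of the surface that is visible of it).
- arm.masks_of(camera, query): "mask" (420x560 bool, what is visible of it).
The state is a dict: "time": time; "joints": joint angles; "qd": joint speeds; "joint_efforts": joint torques, N m; "eef_pos": TCP position; "tool_rot": TCP orientation; "ft_force": force on the tool from outside, world axes, zero at the start; "torque": the same for the moment, N m; "opening": finger opening in m; "finger_force": force on a finger pad.
Only numpy, scipy, OpenCV 4.12 (cv2) and the standard library are available. Lean on these libraries where they do the work, as an engineer would, in place of code of your own. Each camera call takes 0.05 s, during which the arm holds its last target. There are 200 camera calls.

## Working session

There is one attempt and no reset: what is moved stays moved. The work goes in short steps, Python scripts to look and compute and a tool call to move; the robot and the scene stay as the last step left them, time stands still between calls to the robot, and variables do not carry over. Pictures are saved under pics/ and viewed, at most 10 in all, crops included, and the job is handed in when it is done.

Besides the shell and the picture viewer there is one more tool, called after "Call:" as name(argument=value, ...) on one line, values as JSON. step_arm: Moves the arm, as the interface text tells. Its arguments: {"type":"object","properties":{"rows":{"type":"array"},"grip_force":{"type":"number"}},"required":["rows"]}

```bash
mkdir -p pics; ls
python3 - <<'E'
from bench import arm
import cv2,numpy as np
s=arm.read_state(); print(s)
for c in("side","top"):
    im=arm.snapshot(c); cv2.imwrite(f"pics/{c}0.png",im)
    p=arm.camera_params(c); R=cv2.Rodrigues(np.array(p["rvec"]))[0]; print(c,p["K"],-R.T@np.array(p["tvec"]).ravel(),R[2])
    for q in("carousel_base","carousel","turn_knob","square_tin","stop_plate","bowl","gauge","leg"):
        print(q,[(np.round(d["centre"],3).tolist(),round(d["conf"],2)) for d in arm.recognise(c,q)])
E
```

```text
pics
{'time': 0.0, 'joints': array([ 1.11099221e+00,  2.13366228e-01, -3.50382174e-02,  1.32349569e+00,
       -4.19541562e-05,  1.57082805e+00]), 'qd': array([-0.00099047, -0.00172353,  0.00020448,  0.00100844,  0.00039597,
       -0.00167156]), 'joint_efforts': array([ 5.13543491e-04, -6.86156130e+01,  4.87123060e+01,  1.73005695e-02,
        1.57454979e-04,  4.94487182e-06]), 'eef_pos': array([0.22175192, 0.44776856, 0.23081941]), 'tool_rot': array([ 2.27897557e-01,  9.73684958e-01, -5.42165242e-04, -1.05335466e-04]), 'ft_force': array([ 0.59367024,  0.12396015, -0.77957947]), 'torque': array([-0.02462769, -0.04051881, -0.01664682]), 'finger_force': 0.0, 'opening': 0.08509911581019956}
side [[434.52066866   0.         284.43985947]
 [  0.         434.52066866 209.2843508 ]
 [  0.           0.           1.        ]] [0.31645868 0.9145135  0.85191965] [ 0.19943024 -0.75218459 -0.6280493 ]
carousel_base [([0.592, 0.056, 0.042], 0.97)]
carousel [([0.61, 0.014, 0.042], 0.77)]
turn_knob [([0.613, 0.014, 0.041], 0.56)]
square_tin [([0.613, 0.017, 0.042], 0.61)]
stop_plate [([0.426, 0.249
[... 204 characters left out ...]
3   0.         280.98731543]
 [  0.         411.60526453 206.52572015]
 [  0.           0.           1.        ]] [ 0.30513408 -0.01247893  1.18765012] [ 0.23459965 -0.00501452 -0.97207914]
carousel_base [([0.59, 0.011, 0.04], 0.83)]
carousel [([0.606, -0.001, 0.043], 0.63), ([0.63, 0.406, 0.032], 0.17)]
turn_knob [([0.604, -0.004, 0.038], 0.96), ([0.439, -0.403, 0.028], 0.7), ([0.589, 0.012, 0.042], 0.54)]
square_tin [([0.604, -0.003, 0.043], 0.94), ([0.59, 0.014, 0.042], 0.19)]
stop_plate [([0.572, 0.138, 0.113], 0.64), ([0.419, 0.24, 0.08], 0.45)]
bowl [([0.434, -0.403, 0.028], 0.69)]
gauge [([0.651, -0.403, 0.035], 0.58)]
leg [([0.628, 0.406, 0.036], 0.72), ([0.591, 0.016, 0.041], 0.61)]
```

View pics/top0.png

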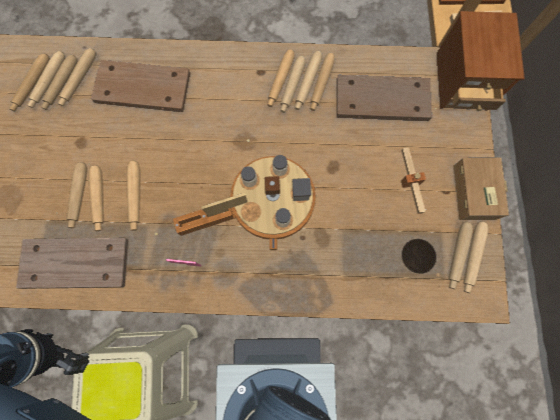

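View pics/side0.png

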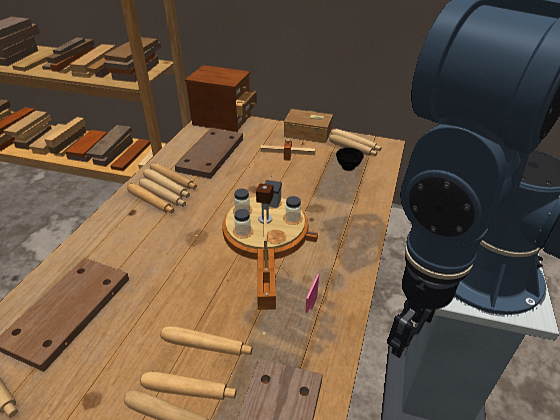

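The top view shows the plywood plate at about (225,203), nose over the deck and in the slotted block (205,215). The pink plate at (181,262) is the look-alike. The knob is at (272,185), the square tin at (301,189) and the pointer at (273,243). In the side view the plate is at (266,250) and the pink one at (312,293). The plywood one, standing in the slot, is the one meant. I'll confirm it in a crop.

Run:
```python
import cv2,numpy as np
a=cv2.imread("pics/top0.png")[145:255,165:325]; b=cv2.imread("pics/side0.png")[175:315,215:325]
a=cv2.resize(a,None,fx=5,fy=5,interpolation=cv2.INTER_CUBIC)
cv2.imwrite("pics/ct.png",a)
b=cv2.resize(b,None,fx=4.2,fy=4.2,interpolation=cv2.INTER_CUBIC)
cv2.imwrite("pics/cs.png",b)
```

```text
(no output)
```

View pics/ct.png

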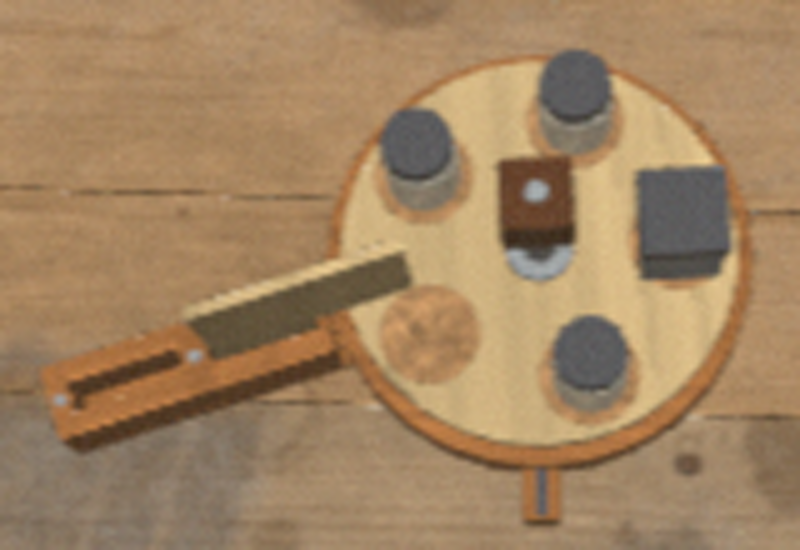

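View pics/cs.png

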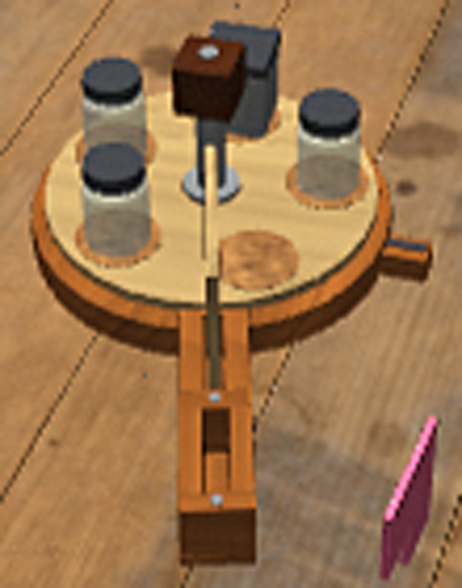

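The crops confirm it. The plywood plate stands in the inner slot, its top edge running from crop (187,317) to (405,248) in the top view and from (212,277) to (210,147) in the side view. The outer slot is empty, and the pink plate standing on the bench is not the one. Next I'll triangulate these points.

```bash
cat > h.py <<'E'
import cv2,numpy as np
from bench import arm
def cam(c):
    p=arm.camera_params(c); R=cv2.Rodrigues(np.array(p["rvec"]))[0]; return np.array(p["K"])@np.c_[R,np.array(p["tvec"]).ravel()]
P={c:cam(c) for c in("top","side")}
def tri(a,b):
    X=cv2.triangulatePoints(P["top"],P["side"],np.array(a,float).reshape(2,1),np.array(b,float).reshape(2,1)); return (X[:3]/X[3]).ravel()
def proj(c,X):
    q=P[c]@np.r_[X,1]; return q[:2]/q[2]
E
cat > fit.py <<'E'
from h import *
from scipy.optimize import least_squares
T=lambda u,v:np.array([165+(u+.5)/5-.5,145+(v+.5)/5-.5])
S=lambda u,v:np.array([215+(u+.5)/4.2-.5,175+(v+.5)/4.2-.5])
for n,a,b in(("knob",T(536,190),S(208,50)),("outer top",T(187,317),S(212,277)),("nose top",T(405,248),S(210,147)),("screw in",T(194,356),S(215,397)),("screw out",T(60,400),S(217,499)),("slot out end",T(76,396),S(217,490))):
    X=tri(a,b); print(n,X.round(4),(proj("top",X)-a).round(2),(proj("side",X)-b).round(2))
A=np.radians(108)
def foot(p,r,l,z):
    a=p[2]+A; return np.r_[p[0]+r*np.cos(a)-l*np.sin(a),p[1]+r*np.sin(a)+l*np.cos(a),z]
def res(p):
    e=[]
    for c,q,X in(("top",T(536,190),[p[0],p[1],.155]),("side",S(208,50),[p[0],p[1],.155]),
      ("top",T(194,356),foot(p,p[3],0,.05)),("side",S(215,397),foot(p,p[3],0,.05)),("top",T(60,400),foot(p,p[4],0,.05)),("side",S(217,499),foot(p,p[4],0,.05)),
      ("top",T(187,317),foot(p,.195,0,.14)),("side",S(212,277),foot(p,.195,0,.14)),("top",T(405,248),foot(p,.075,0,.14)),("side",S(210,147),foot(p,.075,0,.14)),
      ("top",T(42,370),foot(p,.29,-.022,.05))):
        e+=list(proj(c,np.array(X))-q)
    return e
o=least_squares(res,[.6,0,0,.2,.28],x_scale=.01); print(o.x.round(4)); print(np.round(o.fun,1).reshape(-1,2))
p=o.x
print("grip",foot(p,.15,0,.14),"park",foot(p,.245,0,.01),"park grip",foot(p,.23,0,.14))
# deck centre from contour at z=.042 in top view, knob edges yaw
def ray(c,q,z):
    M=P[c]; H=np.c_[M[:,0],M[:,1],M[:,2]*z+M[:,3]]; X=np.linalg.solve(H,np.r_[q,1]); return X[:2]/X[2]
pts=np.array([ray("top",T(u,v),.042) for u,v in((340,250),(740,240),(540,446),(535,58),(385,385),(695,380))]); print(pts.round(3),np.linalg.norm(pts-p[:2],axis=1).round(4))
k=[ray("top",T(u,v),.155) for u,v in((500,160),(572,157),(573,216),(502,223))]; print("knob",np.round(k,4))
for i in range(4):
    d=k[(i+1)%4]-k[i]; print(np.degrees(np.arctan2(d[1],d[0])).round(1),np.linalg.norm(d).round(4))
t=[ray("top",T(u,v),.108) for u,v in((638,173),(724,167),(728,248),(643,255))]; t=np.array(t); print("tin",t.round(4)); d=t.mean(0)-p[:2]; print(np.linalg.norm(d),np.degrees(np.arctan2(*d[::-1]))-180)
E
python3 fit.py
```

```text
knob [0.6164 0.0053 0.1594] [0.05 0.46] [-0.38 -0.14]
outer top [0.5561 0.1888 0.1392] [0.01 0.14] [-0.13 -0.04]
nose top [0.5927 0.0752 0.138 ] [0.01 0.08] [-0.07 -0.03]
screw in [0.553  0.2005 0.0534] [0.04 0.48] [-0.47 -0.15]
screw out [0.5286 0.2747 0.0535] [0.03 0.45] [-0.46 -0.14]
slot out end [0.5313 0.2665 0.051 ] [0.03 0.46] [-0.47 -0.15]
[0.6167 0.0041 0.0008 0.2054 0.2836]
[[ 0.6  0.8]
 [-0.3  0.9]
 [ 0.6  0.7]
 [-0.4  0.5]
 [ 0.7  0.6]
 [-0.4  0.5]
 [-0.3 -0. ]
 [-0.3 -0.1]
 [-0.1 -0.4]
 [-0.4 -0.6]
 [ 0.   0. ]]
grip [0.57025913 0.14669652 0.14      ] park [0.54082582 0.23702193 0.01      ] park grip [0.54547318 0.22276003 0.14      ]
[[ 0.618  0.121]
 [ 0.622 -0.11 ]
 [ 0.503  0.006]
 [ 0.735  0.008]
 [ 0.539  0.094]
 [ 0.54  -0.082]] [0.1166 0.1143 0.1139 0.118  0.1189 0.1155]
knob [[ 0.6357  0.0243]
 [ 0.6369 -0.0135]
 [ 0.6047 -0.0137]
 [ 0.6013  0.0233]]
-88.1 0.0379
-179.7 0.0323
95.2 0.0372
1.6 0.0344
tin [[ 0.6425 -0.0497]
 [ 0.6454 -0.0969]
 [ 0.5993 -0.0979]
 [ 0.5959 -0.0516]]
0.07818890853431926 -267.0529243483097
```

Foot at about (0.617, 0.005) with yaw about 0, plate grip at (0.570, 0.147, 0.14), carousel yaw about 1.62. I'll turn the tool so it closes across the plate, then travel.

Call:
step_arm(rows=[0,0,0,0,0.1,0,0,0,0,0.1,0,0,0,0,0.1,0,0,0,0,0.1,0,0,0,0,0.1,0,0,0,0,0.1,0,0,0,0,0.1,0,0,0,0,0.097], grip_force=40)

```text
time: 1.7
eef_pos: [0.2219, 0.4481, 0.2313]
tool_rot: [0.59, 0.808, -0.0, -0.0]
ft_force: [1.1, -0.3, 1.0]
opening: 0.0857
finger_force: 0.0
```

Call:
step_arm(rows=[0,-2.46,1.49,0,0,0,-2.46,1.49,0,0,0,-2.46,1.49,0,0,0,-2.46,1.49,0,0,0,-2.46,1.49,0,0,0,-2.46,1.49,0,0,0,-2.46,1.49,0,0,0,-2.46,1.49,0,0])

```text
time: 2.5
eef_pos: [0.3969, 0.2968, 0.2314]
tool_rot: [0.588, 0.809, 0.0, 0.0]
ft_force: [0.9, 0.4, -0.3]
opening: 0.0852
finger_force: 0.0
```

Call:
step_arm(rows=[0,-2.46,1.49,0,0,0,-2.46,1.49,0,0,0,-2.46,1.49,0,0,0,-2.46,1.49,0,0,0,-2.46,1.49,0.8,0,0,-2.46,1.49,0.8,0,0,-2.46,1.49,0.8,0,0,-2.46,1.49,0.8,0])

```text
time: 3.3
eef_pos: [0.571, 0.1464, 0.1989]
tool_rot: [0.588, 0.809, 0.0, 0.0]
ft_force: [0.6, 0.3, -0.8]
opening: 0.0852
finger_force: 0.0
```

Call:
step_arm(rows=[0,0,0,1.3,0,0,0,0,1.3,0,0,0,0,1.3,0,0,0,0,1.3,0,0,0,0,1.3,0,0,0,0,1.3,0,0,0,0,1.0,0,0,0,0,0.5,0])

```text
time: 4.1
eef_pos: [0.5698, 0.1472, 0.1054]
tool_rot: [0.588, 0.809, -0.0, -0.0]
ft_force: [-0.2, -1.0, -0.0]
opening: 0.0857
finger_force: 0.0
```

Run:
```python
from h import *
a=arm.snapshot("top")[150:250,180:300]; b=arm.snapshot("side")[140:260,220:330]
a=cv2.resize(a,(480,400),interpolation=cv2.INTER_CUBIC);b=cv2.resize(b,(366,400),interpolation=cv2.INTER_CUBIC)
cv2.imwrite("pics/g1.png",np.hstack([a,b])[:, :800]); print(arm.read_state()["eef_pos"])
```

```text
[0.5699054  0.14727513 0.10580596]
```

View pics/g1.png

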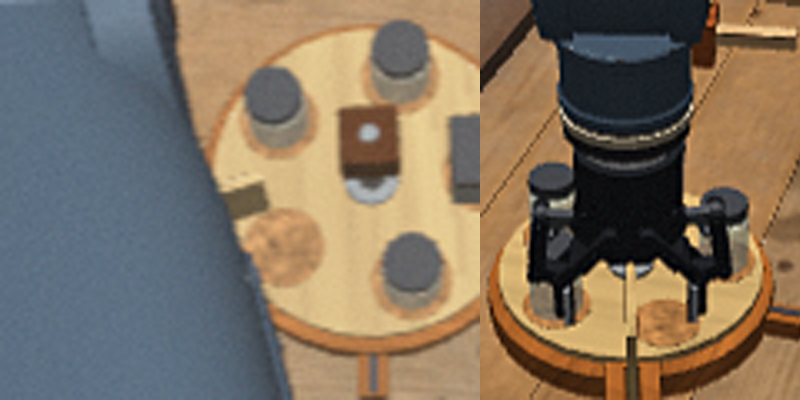

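The side crop shows the open fingers at (563,310) and (697,305), centred on the plate at (630,310). Closing now.

Call:
step_arm(rows=[1,0,0,0,0,1,0,0,0,0,1,0,0,0,0,1,0,0,0,0,1,0,0,0,0,1,0,0,0,0,1,0,0,0,0,1,0,0,0,0], grip_force=40)

```text
time: 5.0
eef_pos: [0.5703, 0.1474, 0.1065]
tool_rot: [0.588, 0.809, 0.0, 0.0]
ft_force: [-1.6, -0.0, 3.2]
opening: 0.0075
finger_force: 39.6
```

Call:
step_arm(rows=[1,0,0,-0.4,0,1,0,0,-0.8,0,1,0,0,-0.9,0,1,0,0,-0.9,0,1,0,0,-0.9,0,1,0,0,-0.9,0,1,0,0,-0.7,0,1,0,0,0,0])

```text
time: 5.8
eef_pos: [0.5707, 0.1475, 0.1625]
tool_rot: [0.588, 0.809, 0.001, 0.001]
ft_force: [0.3, -0.6, -1.4]
opening: 0.0078
finger_force: 39.0
```

Call:
step_arm(rows=[1,0.8,0,0,0,1,1.2,0,0,0,1,1.4,0,0,0,1,1.4,0,0,0,1,1.4,0,0,0,1,1.2,0,0,0,1,0.6,0,0,0,1,0,0,0,0])

```text
time: 6.6
eef_pos: [0.5452, 0.2243, 0.1613]
tool_rot: [0.587, 0.809, -0.0, -0.0]
ft_force: [0.1, -0.4, -1.7]
opening: 0.007
finger_force: 39.0
```

Run:
```python
from h import *
a=arm.snapshot("top")[150:250,160:280]; b=arm.snapshot("side")[190:310,210:320]
a=cv2.resize(a,(400,333),interpolation=cv2.INTER_CUBIC);b=cv2.resize(b,(400,436),interpolation=cv2.INTER_CUBIC)
a=np.vstack([a,np.zeros((103,400,3),np.uint8)])
cv2.imwrite("pics/g2.png",np.hstack([a,b])); s=arm.read_state(); print(s["eef_pos"],s["opening"],s["ft_force"],s["torque"])
```

```text
[0.5455523  0.22328907 0.16132156] 0.007276740758937043 [-0.64189578  0.71392124 -1.3037626 ] [ 0.06143348 -0.0179688   0.0086652 ]
```

View pics/g2.png

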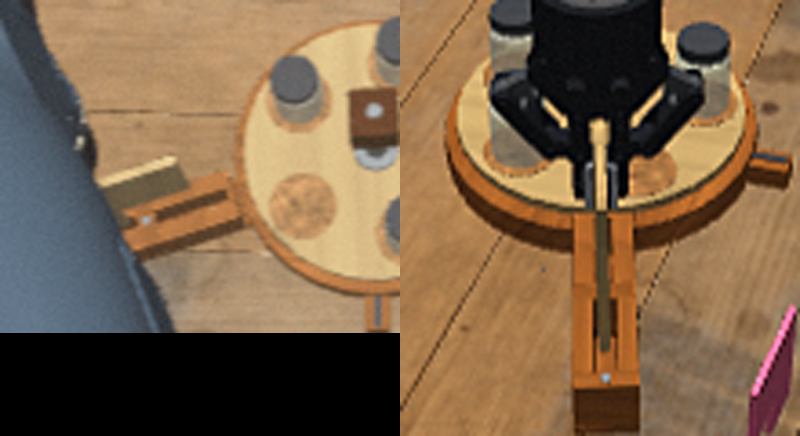

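The side crop shows the plate upright over the outer slot, its lower end at (603,348) and the slot centre at about (605,340). I'll lower it in two steps and watch the force.

Call:
step_arm(rows=[1,0,0,0.5,0,1,0,0,0.5,0,1,0,0,0.5,0,1,0,0,0.5,0,1,0,0,0.5,0,1,0,0,0.2,0,1,0,0,0,0,1,0,0,0,0])

```text
time: 7.5
eef_pos: [0.5455, 0.2235, 0.1344]
tool_rot: [0.588, 0.809, 0.0, 0.0]
ft_force: [-0.6, 0.3, -1.2]
opening: 0.0076
finger_force: 38.9
```

It is 12 mm into the slot with no contact force.

Call:
step_arm(rows=[1,0,0,0.5,0,1,0,0,0.5,0,1,0,0,0.5,0,1,0,0,0.5,0,1,0,0,0.4,0,1,0,0,0.3,0,1,0,0,0,0,1,0,0,0,0])

```text
time: 8.3
eef_pos: [0.5455, 0.2235, 0.1074]
tool_rot: [0.588, 0.809, 0.0, 0.0]
ft_force: [-0.2, 0.1, -1.1]
opening: 0.0074
finger_force: 39.0
```

Call:
step_arm(rows=[1,0,0,0.05,0,1,0,0,0.05,0,1,0,0,0.05,0,1,0,0,0.03,0,1,0,0,0,0,1,0,0,0,0,1,0,0,0,0,1,0,0,0,0])

```text
time: 9.1
eef_pos: [0.5459, 0.2236, 0.1065]
tool_rot: [0.588, 0.809, 0.001, 0.0]
ft_force: [-1.7, -1.1, 10.5]
opening: 0.0077
finger_force: 40.7
```

Contact with the floor, at the same height as the grasp. I'll open partway to release gently, then fully, and retreat upward.

Call:
step_arm(rows=[0.8,0,0,0,0,0.7,0,0,0,0,0.5,0,0,0,0,0.3,0,0,0,0,0.1,0,0,0,0,0,0,0,0,0,0,0,0,0,0,0,0,0,0,0])

```text
time: 9.9
eef_pos: [0.5454, 0.2234, 0.1055]
tool_rot: [0.588, 0.809, -0.0, -0.0]
ft_force: [1.0, -0.3, -0.1]
opening: 0.0854
finger_force: 0.0
```

Call:
step_arm(rows=[0,0,0,-0.5,0,0,0,0,-1,0,0,0,0,-2,0,0,0,0,-2,0,0,0,0,-2,0,0,0,0,-2,0,0,0,0,-2,0,0,0,0,-1,0])

```text
time: 10.7
eef_pos: [0.546, 0.2236, 0.233]
tool_rot: [0.588, 0.809, 0.001, 0.001]
ft_force: [0.1, -0.5, 0.5]
opening: 0.0856
finger_force: 0.0
```

Call:
step_arm(rows=[0,-2.0,0,0,0,0,-3.0,0,0,0,0,-3.3,0,0,0,0,-3.3,0,0,0,0,-3.3,0,0,0,0,-3.3,0,0,0,0,-3.0,0,0,0,0,-1.8,0,0,0])

```text
time: 11.5
eef_pos: [0.6169, 0.0027, 0.2305]
tool_rot: [0.588, 0.809, -0.0, 0.0]
ft_force: [0.1, 0.5, -0.6]
opening: 0.0852
finger_force: 0.0
```

Call:
step_arm(rows=[0,0,0,0,-0.145,0,0,0,0,-0.145,0,0,0,0,-0.145,0,0,0,0,-0.145,0,0,0,0,-0.145,0,0,0,0,-0.145,0,0,0,0,-0.145,0,0,0,0,-0.145])

```text
time: 12.3
eef_pos: [0.6165, 0.0052, 0.2306]
tool_rot: [0.045, 0.999, 0.0, -0.0]
ft_force: [0.4, 0.4, 0.1]
opening: 0.0855
finger_force: 0.0
```

Run:
```python
from h import *
a=arm.snapshot("top")[140:260,160:330]; b=arm.snapshot("side")[170:320,205:335]
a=cv2.resize(a,(425,300),interpolation=cv2.INTER_CUBIC);b=cv2.resize(b,(375,433),interpolation=cv2.INTER_CUBIC)
a=np.vstack([a,np.zeros((133,425,3),np.uint8)])
cv2.imwrite("pics/g3.png",np.hstack([a,b])); s=arm.read_state(); print(s["time"],s["eef_pos"],s["tool_rot"],s["joints"].round(3))
```

```text
12.4 [0.61646034 0.00507249 0.23055169] [ 4.68541514e-02  9.98901737e-01  6.13403906e-05 -6.40133282e-05] [0.008 0.465 0.318 1.424 0.    0.102]
```

View pics/g3.png

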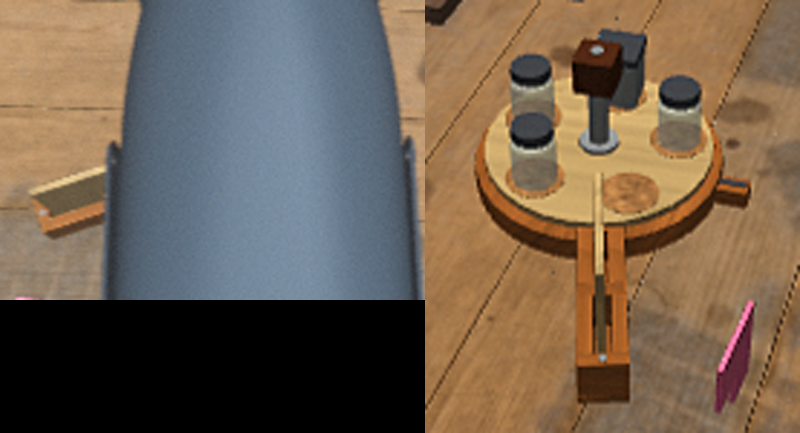

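The plate stands in the outer slot: in the side crop its end face runs from (600,275) to (602,352), upright. The knob is at (598,65). I'll check the height by projection while moving on, align to about 92.5°, and descend over the knob.

Call:
step_arm(rows=[0,0,0,1,-0.07,0,0,0,1.6,-0.068,0,0,0,1.6,0,0,0,0,1.6,0,0,0,0,1.6,0,0,0,0,1.6,0,0,0,0,1.4,0,0,0,0,0.6,0])

```text
time: 13.2
eef_pos: [0.6158, 0.0049, 0.1192]
tool_rot: [-0.019, 1.0, 0.0, -0.001]
ft_force: [-0.3, 0.2, 0.2]
opening: 0.085
finger_force: 0.0
```

Run:
```python
from h import *
A=np.radians(108.05); f=np.array([.6167,.0045])
for r,z in((.275,.14),(.155,.14),(.275,.05)): print(r,z,(proj("side",np.r_[f+r*np.array([np.cos(A),np.sin(A)]),z])-[205,170])*2.885+[425,0])
b=arm.snapshot("side")[140:300,205:335]
cv2.imwrite("pics/g4.png",cv2.resize(b,(480,590),interpolation=cv2.INTER_CUBIC)); s=arm.read_state(); print(s["eef_pos"],s["tool_rot"],s["ft_force"])
```

```text
0.275 0.14 [598.53347946 273.67736426]
0.155 0.14 [596.77795746 171.54629487]
0.275 0.05 [600.37870773 349.78666205]
[0.61577237 0.00487757 0.1189584 ] [-1.90062162e-02  9.99818836e-01  5.69025395e-05 -1.02759494e-03] [-0.46740995 -0.25637135 -0.89064923]
```

View pics/g4.png

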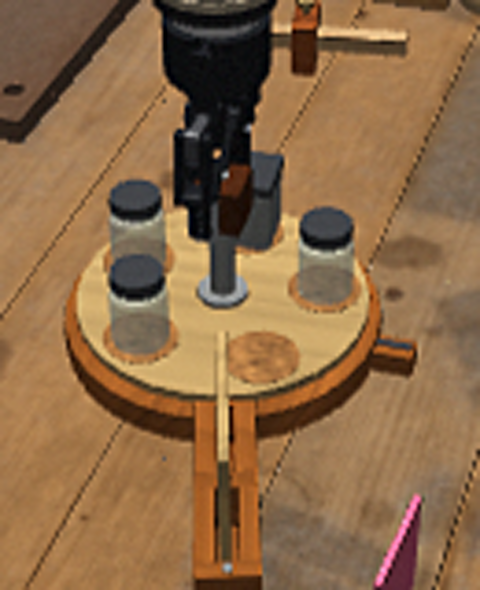

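The plate's top corner at (600,275) matches the fully-down projection of (598.5,273.7), so the plate is parked. The fingers straddle the knob: the near finger is at crop (200,185) and the knob at (235,200). Now I'll grip it.

Call:
step_arm(rows=[0.4,0,0,0,0,0.6,0,0,0,0,0.8,0,0,0,0,1,0,0,0,0,1,0,0,0,0,1,0,0,0,0,1,0,0,0,0,1,0,0,0,0], grip_force=50)

```text
time: 14.05
eef_pos: [0.6171, 0.0033, 0.1217]
tool_rot: [-0.02, 1.0, -0.001, 0.001]
ft_force: [-0.3, -11.7, 7.4]
opening: 0.0391
finger_force: 52.0
```

Run:
```python
from h import *
s=arm.read_state(); print({k:np.round(v,4) for k,v in s.items()})
for q in("square_tin","stop_plate"):
    arm.snapshot("side"); print(q,[(np.round(d["centre"],3).tolist(),round(d["conf"],2)) for d in arm.recognise("side",q)])
```

```text
{'time': np.float64(14.05), 'joints': array([ 0.0065,  0.4911,  0.0831,  1.1611, -0.0024, -0.0332]), 'qd': array([-0.0024, -0.0013, -0.0022, -0.0008,  0.0006, -0.0002]), 'joint_efforts': array([ 6.42200e+00, -8.72969e+01,  4.54972e+01, -8.14100e-01,
        2.95050e+00,  1.54000e-02]), 'eef_pos': array([0.6171, 0.0033, 0.1217]), 'tool_rot': array([-1.990e-02,  9.998e-01, -1.200e-03,  9.000e-04]), 'ft_force': array([ -0.3282, -11.691 ,   7.355 ]), 'torque': array([-1.863 ,  0.3416,  0.0161]), 'finger_force': np.float64(51.9925), 'opening': np.float64(0.0391)}
square_tin [([0.608, 0.014, 0.042], 0.84), ([0.628, 0.421, 0.033], 0.72)]
stop_plate [([0.608, 0.012, 0.044], 0.7), ([0.534, 0.253, 0.139], 0.63), ([0.626, 0.421, 0.03], 0.53), ([0.424, 0.248, 0.063], 0.48)]
```

The knob is gripped at 39 mm opening. The side force shows the axis about 1.5 mm toward −y, so I'll recentre and start the clockwise turn.

Call:
step_arm(rows=[1,0,-0.08,0,0,1,0,-0.08,0,0,1,0,0,0,0.02,1,0,0,0,0.04,1,0,0,0,0.05,1,0,0,0,0.05,1,0,0,0,0.05,1,0,0,0,0.04])

```text
time: 15.05
eef_pos: [0.617, 0.003, 0.1217]
tool_rot: [0.105, 0.994, -0.0, 0.001]
ft_force: [-1.8, -0.2, 7.5]
opening: 0.0393
finger_force: 52.1
```

Forces are low. I'll continue, 0.25 of 1.61 rad done so far.

Call:
step_arm(rows=[1,0,0,0,0.06,1,0,0,0,0.07,1,0,0,0,0.07,1,0,0,0,0.07,1,0,0,0,0.07,1,0,0,0,0.07,1,0,0,0,0.07,1,0,0,0,0.07])

```text
time: 15.85
eef_pos: [0.6168, 0.0027, 0.1217]
tool_rot: [0.372, 0.928, -0.0, 0.001]
ft_force: [-2.8, -1.6, 10.1]
opening: 0.0393
finger_force: 52.3
```

Call:
step_arm(rows=[1,0,0,0,0.07,1,0,0,0,0.07,1,0,0,0,0.07,1,0,0,0,0.07,1,0,0,0,0.06,1,0,0,0,0.05,1,0,0,0,0.04,1,0,0,0,0.02])

```text
time: 16.65
eef_pos: [0.6166, 0.0025, 0.1217]
tool_rot: [0.569, 0.822, -0.0, 0.001]
ft_force: [-5.5, -3.5, 11.7]
opening: 0.0389
finger_force: 52.5
```

Call:
step_arm(rows=[1,0,0,0,0.04,1,0,0,0,0.07,1,0,0,0,0.07,1,0,0,0,0.07,1,0,0,0,0.06,1,0,0,0,0.03,1,0,0,0,0.02,1,0,0,0,0])

```text
time: 17.45
eef_pos: [0.6163, 0.0025, 0.1217]
tool_rot: [0.707, 0.707, -0.0, 0.0]
ft_force: [-6.8, -4.0, 13.0]
opening: 0.0396
finger_force: 52.6
```

Run:
```python
from h import *
s=arm.read_state(); print({k:np.round(s[k],4) for k in("time","eef_pos","tool_rot","ft_force","torque","joints")})
x,y=s["tool_rot"][:2]; print("yaw y",np.degrees(2*np.arctan2(y,x))-90)
b=arm.snapshot("side")[150:300,200:350]
cv2.imwrite("pics/g5.png",cv2.resize(b,(600,600),interpolation=cv2.INTER_CUBIC))
f=np.array([.6167,.0045])
def pr(X): return ((proj("side",np.array(X))-[200,150]+.5)*4-.5).round(1)
for yaw in(-3,0,3):
    t=np.radians(yaw);R=np.array([[np.cos(t),-np.sin(t)],[np.sin(t),np.cos(t)]])
    print(yaw,"lid",[pr(np.r_[f+R@[-.08+a,c],.108]).tolist() for a,c in((-.025,.025),(.025,.025),(.025,-.025),(-.025,-.025))],"jar tops",[pr(np.r_[f+R@[.08*np.cos(a),.08*np.sin(a)],.108]).tolist() for a in np.pi+np.radians([72,144,-144,-72])])
```

```text
{'time': np.float64(17.45), 'eef_pos': array([0.6163, 0.0025, 0.1217]), 'tool_rot': array([ 7.070e-01,  7.072e-01, -2.000e-04,  5.000e-04]), 'ft_force': array([-6.8299, -3.966 , 13.0204]), 'torque': array([-0.8224,  2.0964, -0.0232]), 'joints': array([ 4.5000e-03,  4.9090e-01,  8.2800e-02,  1.1624e+00, -1.0000e-03,
        1.5750e+00])}
yaw y 0.01738525162930671
-3 lid [[391.5, 259.1], [321.1, 243.8], [344.1, 201.2], [412.6, 215.7]] jar tops [[326.5, 152.2], [197.0, 150.6], [145.5, 226.8], [252.8, 280.3]]
0 lid [[395.5, 254.6], [324.2, 241.6], [343.5, 198.5], [412.8, 210.7]] jar tops [[321.8, 150.3], [192.1, 152.6], [147.0, 230.5], [259.1, 280.3]]
3 lid [[399.2, 249.9], [327.1, 239.3], [342.7, 195.8], [412.6, 205.7]] jar tops [[316.9, 148.4], [187.5, 154.8], [148.8, 234.0], [265.5, 280.1]]
```

View pics/g5.png

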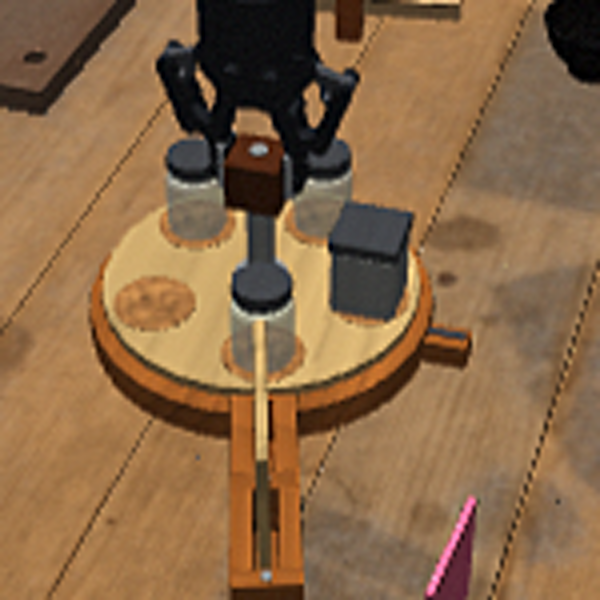

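The square tin stands at the front pointer: lid centre about (373,230), the pointer tongue at (450,342) and the near jar lid at (262,284), all within about 1° of the zero-yaw model. The tool yaw reads 0.02° and the plate is still parked at (262,510). I'll hold briefly and then hand in.

Call:
step_arm(rows=[1,0,0,0,0,1,0,0,0,0,1,0,0,0,0,1,0,0,0,0,1,0,0,0,0,1,0,0,0,0,1,0,0,0,0,1,0,0,0,0])

```text
time: 18.3
eef_pos: [0.6163, 0.0025, 0.1217]
tool_rot: [0.707, 0.707, -0.0, 0.0]
ft_force: [-6.6, -3.6, 12.4]
opening: 0.0398
finger_force: 52.6
```

```bash
python3 -c "
from bench import arm
s=arm.read_state(); print(s['time'],s['eef_pos'],s['tool_rot'],s['ft_force'],s['finger_force']); print(arm.finish_job())"
```

```text
18.3 [0.61632109 0.00249207 0.12168109] [ 7.06723702e-01  7.07489473e-01 -2.34108239e-04  4.45698974e-04] [-6.62693984 -3.64272488 12.35689409] 52.64473557472229
the job is handed in; nothing more can be done
None
```

Job handed in at 18.3 s, with no verdict returned: the plywood plate is released fully down in the outer slot, the square tin is at the front pointer (within about 1° by camera), and the gripper is still holding the knob.

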